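# Put away the washed colour dishes as two sets in a book-repair studio

### The arm

A 6-joint arm with a two-finger parallel gripper is mounted at the origin on the work surface. World frame = base frame: x ahead of the robot, y to its left, z up, the work surface at z = 0. Lengths are in mm, angles in rad, forces in N, time in s.
With the tool pointing down it reaches from about 200 to 875 mm from the base axis. Payload 3.4 kg.
Tool frame: the origin (TCP) lies on the centre line of the jaws, within the pads' length; the fingertips stand 11 mm ahead of it and the grasp point (between the pads) lies 8 mm behind it; z points along the fingers, y is the line along which they close (so a half turn about z gives the same grasp; the last joint's range is limited). The gripper opens to 94 mm and grips with 3 to 60 N. Pads are 16 mm wide; open, the fingers measure 119 mm over their backs; the gripper's body (75 mm by 177 mm) begins 78 mm behind the grasp point.
Start: joints at [-0.121, 0.276, 1.505, -0, 1.361, -0.121], TCP at [575.034, -0.01, 216.493] pointing down, gripper open.
Joint ranges: [-2.89, 2.89], [-0.75, 2.08], [0.22, 2.7], [-1.18, 4.32], [0.11, 2.71], [-2.7, 2.7]. Speed limits (rad/s): [2.57, 2.57, 3.14, 3.14, 3.14, 3.14].

### API

Orientations are given as a unit quaternion [w, x, y, z].
In Python, from plant import robot gives the robot as it stands.
- The arm moves only by the tool move_arm, never from a script. Its argument "increments" is a list of rows, each a list of 7 numbers: the shift along the tool's x, y, z as a fraction of full scale, then the turn, a rotation vector about the tool's x, y, z as a fraction of full scale, then the closure, from -1 (fully open) to 1 (shut), so that 0 is half open. A call has 1 to 12 rows; each row shifts and turns the commanded pose from where the row before left it, along the tool's axes as they then stand; what a row does not reach is not made up. Full scale, the value 1, is 0.08 m for a shift and 1.5 rad for a turn. A row lasts 1/12 s, in which the tool goes at most 41.7 mm and 7.16 degrees, less where a joint would pass 70% of its speed; a pose out of reach is approached as far as the arm can. A call with a number of a shift or a turn outside -1 to 1 is refused whole. A call with a gripper value outside its range is refused whole. The fingers move at their own pace and stop on an object; "force" is the grip in N (left out, the last holds). Time passes only in rows, so rows that do not move let the fingers close. It gives the time, the measured TCP pose, the force, the opening and the grip force at its end, in the units of the state.
- robot.read_state(): the state, without advancing time (a new reading comes with each control period).
- robot.capture(name): name is "scene" or "side" or "wrist"; returns a dict with "image" (384x512x3 uint8, red, green, blue), "mtx" (3x3 intrinsics, pixels), "k1" (the pictures are not rectified: a ray, as slopes to the right and down, at radius r is drawn at 1 + k1 r^2 times it, then the intrinsics apply), "rvec" (rotation vector, rad) and "tvec" (3), from world to camera coordinates, as OpenCV has them. Camera axes: x right, y down, z forward; pixel columns grow to the right and rows downward; lengths in mm; the calibration is good to about 2 mm. A picture is of the moment at which its call begins. There is no depth.
- robot.finish_job(): hands the job in; it is judged then, once.
Trained networks look in a picture, given as the dict that the camera call returned (one of the last four; its "shot" number tells which), for a name from the list of things; names that differ only in an ending like _2 or _b are one class to them, and where a whole thing is asked for, a point or a joint stands for the part that bears it (a point fixed in the world has none). Each returns a list of dicts, best first, with "score" (0 to 1); they miss things now and then, are a little off and sometimes report something else, mostly with a low value. They report only what shows in the picture. A call takes as long as a camera call. They do not tell look-alikes from the thing itself.
- robot.recognise(picture, query): "xy" ([column, row] in pixels, amid what is visible of it).
The state is a dict: "t": time; "q": joint angles; "qd": joint speeds; "tau": joint torques, N m; "tcp_pos": TCP position; "tool_rot": TCP orientation; "ft_force": force on the tool from outside, world axes, zero at the start; "ft_torque": the same for the moment, N m; "gripper_width": finger opening in mm; "finger_force": force on a finger pad.
Only numpy, scipy, OpenCV 4.12 (cv2) and the standard library are available. Lean on these libraries where they do the work, as an engineer would, in place of code of your own. Each camera call takes 0.05 s, during which the arm holds its last target. There are 200 camera calls.

### The job

Put the washed porcelain colour dishes away as two sets: on the middle of the round wooden stand the round pot, then the dish with three wells on the pot, then the round knobbed lid on top; on the middle of the square wooden stand the square dish with its square lid. Each piece must sit fully home and level on the one below; do not drop the porcelain, and leave the plum-blossom palette, which belongs to neither set, and the water glass where they stand.

Things in the scene. Friction and masses are not known exactly. Their poses are not given: they have to be found in the camera images.
- round_pot: Deep round pot of white glazed porcelain, open at the top, 62 mm outside diameter, 44 mm high, walls 4 mm, nothing inside; bottom piece of the round set. Below is a foot 45 mm across and 6 mm high (41 mm at its underside). Origin at the centre of the underside, z up.
- well_dish: Shallow round white porcelain dish, 62 mm outside diameter, 26 mm high, walls 4 mm, three low ribs meeting at the middle part it into three wells. Foot like the pot's, 45 mm across (41 mm at the underside), 6 mm high, drops inside a round rim of 52 mm clear opening: seated on the pot, its origin is 38 mm above the pot's. Origin at the centre of the underside, z up.
- round_lid: Round white porcelain lid, 62 mm diameter, with an upright round knob of 17 mm diameter in the middle. The disc's top is 12 mm, the knob's top 32 mm above the underside. Below is the same 45 mm foot, 6 mm high, on which it lies: seated on the three-well dish, its origin is 20 mm above the dish's. Origin at the centre of the underside, z up.
- square_dish: Deep square dish of white porcelain, 58 x 58 mm outside, 38 mm high, walls 4 mm (50 x 50 mm opening), foot 40 x 40 mm and 6 mm high. Origin at the centre of the underside, x and y along its sides, z up.
- square_lid: Square white porcelain lid, 58 x 58 mm, with an upright 16 x 16 mm square knob in the middle, its faces parallel to the lid's sides. Plate's top 12 mm, knob's top 32 mm above the underside. Foot 40 x 40 mm, 6 mm high, drops inside the square dish's opening (any quarter turn): seated, its origin is 32 mm above the dish's. Origin at the centre of the underside, x and y along its sides, z up.
- round_stand: Round dark wooden stand, 84 mm diameter, 10 mm thick, fixed, flat on top. Origin at the centre of its underside.
- square_stand: Square dark wooden stand, 84 x 84 mm, 10 mm thick, fixed, flat on top. Origin at the centre of its underside, x and y along its sides.
- blossom_palette: Low white porcelain plum-blossom palette: five petal-shaped wells round a middle one, 75 mm across, 16 mm high, belongs to neither set. Loose. Origin at the centre of its underside.
- water_glass: Clear drinking glass, 60 mm across the rim, 85 mm high, loose. Origin at the centre of its underside.
There are look-alikes about, which are no part of the job. What is shaped like the square_lid but blue or turquoise is not meant.

How it is judged:
By the outcome, as a careful person would: the job done as asked, in the order asked, and still so for the second after the job is handed in, with the robot touching nothing.
It also fails if it takes over 120 s, if anything falls off the work surface, if the arm or the gripper's body presses on something with over 40 N, if the wrist force passes 120 N, or if a joint passes its speed limit or range.

## Working session

There is one attempt and no reset: what is moved stays moved. The work goes in short steps, Python scripts to look and compute and a tool call to move; the robot and the scene stay as the last step left them, time stands still between calls to the robot, and variables do not carry over. Pictures are saved under pics/ and viewed, at most 14 in all, crops included, and the job is handed in when it is done.

Besides the shell and the picture viewer there is one more tool, called after ">>>" as name(argument=value, ...) on one line, values as JSON. move_arm: Moves the arm, as the interface text tells. Its arguments: {"type":"object","properties":{"increments":{"type":"array","items":{"type":"array","items":{"type":"number"}}},"force":{"type":"number"}},"required":["increments"]}

```bash
mkdir -p pics; cat > h.py <<'E'
import numpy as np, cv2
from plant import robot
NAMES=["round_pot","well_dish","round_lid","square_dish","square_lid","round_stand","square_stand","blossom_palette","water_glass"]
def cam(p):
    R=cv2.Rodrigues(np.array(p["rvec"],float))[0]; return R,np.array(p["tvec"],float).ravel()
def ray(p,xy):
    K=np.array(p["mtx"],float); x=(xy[0]-K[0,2])/K[0,0]; y=(xy[1]-K[1,2])/K[1,1]
    d=np.array([x,y]); u=d.copy()
    for _ in range(20): u=d/(1+p["k1"]*(u@u))
    R,t=cam(p); return -R.T@t, R.T@np.array([u[0],u[1],1])
def at_z(p,xy,z):
    o,d=ray(p,xy); return o+d*(z-o[2])/d[2]
def proj(p,X):
    R,t=cam(p); c=np.atleast_2d(X)@R.T+t; u=c[:,:2]/c[:,2:]; u=u*(1+p["k1"]*(u**2).sum(1,keepdims=True))
    K=np.array(p["mtx"],float); return np.c_[u[:,0]*K[0,0]+K[0,2],u[:,1]*K[1,1]+K[1,2]]
def save(p,name,crop=None,s=1):
    im=p["image"][:,:,::-1]
    if crop: im=im[crop[1]:crop[3],crop[0]:crop[2]]
    cv2.imwrite("pics/"+name,cv2.resize(im,None,fx=s,fy=s,interpolation=cv2.INTER_CUBIC))
E
python3 - <<'E'
from h import *
import pickle
P={}
for c in ["scene","side","wrist"]:
    p=robot.capture(c); P[c]=p; save(p,c+"0.png",s=1.5)
    print(c,ray(p,(256,192))[0].round(),p["mtx"][0][0],p["k1"])
    for n in NAMES:
        for r in robot.recognise(p,n):
            if r["score"]>.3: print(n,np.round(r["xy"],1),round(r["score"],2),at_z(p,r["xy"],20).round()[:2])
pickle.dump(P,open("P0.pkl","wb"))
E
```

```text
scene [1009. -244.  856.] 374.1326578109801 -0.02221305500276722
round_pot [138.1 337.2] 0.68 [ 612. -297.]
well_dish [291.9 180. ] 0.72 [445. 275.]
round_lid [169.4 257.2] 0.73 [ 469. -147.]
square_dish [328.9 210.4] 0.66 [597. 287.]
square_lid [259.8 139. ] 0.7 [238. 305.]
square_lid [170.1 256.9] 0.65 [ 469. -145.]
square_lid [297.4 241.8] 0.64 [625. 148.]
square_lid [396.1 162.1] 0.64 [579. 589.]
round_stand [247.9 259.1] 0.91 [592.  13.]
square_stand [206.  227.3] 0.88 [443. -23.]
blossom_palette [259.6 206.7] 0.48 [471. 136.]
water_glass [191.  283.6] 0.9 [ 566. -138.]
water_glass [207.5 226.8] 0.36 [444. -19.]
side [ 165. -749.  980.] 428.35924920339016 -0.026276341625862395
round_pot [381.1 302.4] 0.74 [ 614. -293.]
well_dish [254.8 171.8] 0.53 [445. 271.]
round_lid [266.1 202.3] 0.63 [440. 126.]
round_lid [308.4 272.6] 0.62 [ 471. -155.]
square_dish [293.7 160.2] 0.7 [589. 288.]
square_lid [316.6 185.5] 0.67 [617. 149.]
square_lid [182.4 184.7] 0.67 [204. 281.]
square_lid [263.9 112.2] 0.63 [575. 591.]
round_stand [324.7 220.8] 0.62 [583.   2.]
round_stand [306.1 273.5] 0.6 [ 464. -156.]
square_stand [281.7 238.3] 0.74 [440. -23.]
blossom_palette [265.5 205.9] 0.64 [433. 112.]
blossom_palette [303.6 272.8] 0.32 [ 458. -152.]
water_glass [350.1 250.1] 0.74 [ 609. -119.]
wrist [576.  80. 385.] 266.0229217108488 -0.0026473483164058333
round_pot [271.9 342.2] 0.61 [ 610. -289.]
well_dish [259.6 163.1] 0.54 [586.  18.]
round_lid [188.5 268.3] 0.87 [ 477. -147.]
square_lid [285.8  51. ] 0.88 [618. 158.]
round_stand [260.9 161.5] 0.65 [588.  20.]
square_stand [165.8 182.7] 0.75 [454. -10.]
blossom_palette [150.7  68.4] 0.88 [448. 138.]
```

View pics/scene0.png

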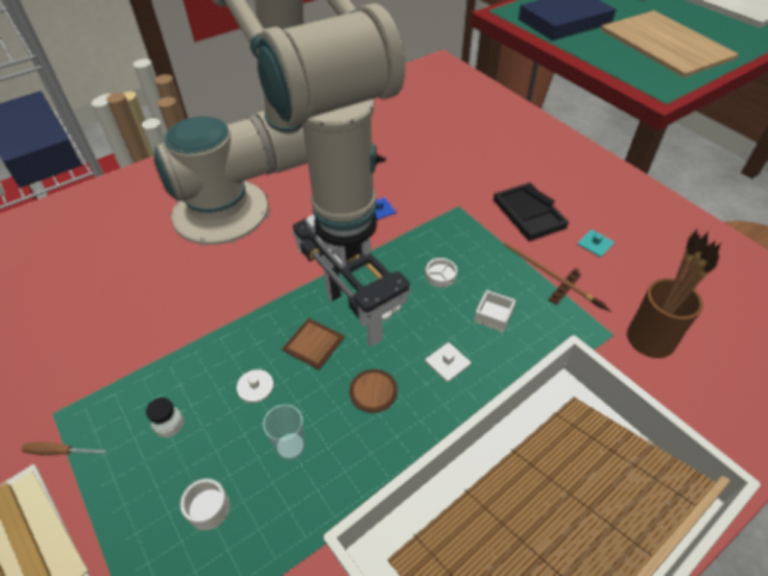

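View pics/side0.png

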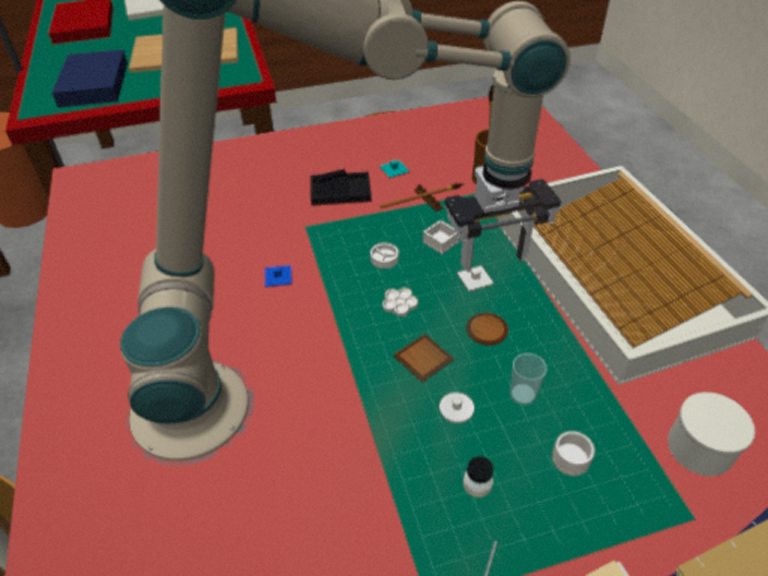

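View pics/wrist0.png

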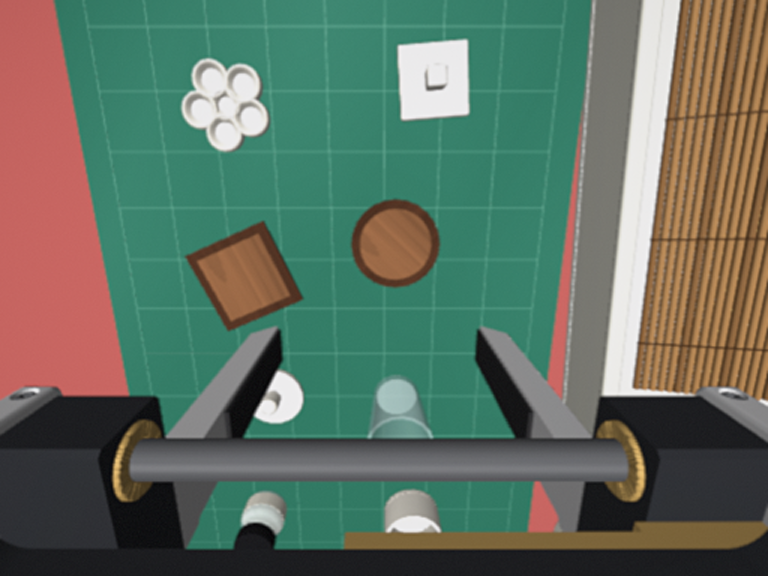

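The scene picture (1.5x) shows the round pot at (205,503), the round lid at (255,385), the white square lid at (448,361), the square dish at (494,310) and the well dish at (441,271). The stands are at (374,390) and (313,343), the glass at (285,430), and the palette is partly hidden near (390,300). The square-lid candidates in native scene pixels are white (297,242), blue (260,139) and turquoise (396,162). The white one fits, since blue and turquoise are excluded. I'll confirm it in a crop.

```bash
cat >> h.py <<'E'
from scipy.optimize import minimize
a=np.linspace(0,2*np.pi,48,endpoint=False)
def circ(r,z): return np.c_[r*np.cos(a),r*np.sin(a),0*a+z]
def sq(h,z): return np.array([[h,h,z],[-h,h,z],[-h,-h,z],[h,-h,z]],float)
MODEL=dict(round_pot=[np.r_[circ(20.5,0),circ(22.5,6)],np.r_[circ(31,6),circ(31,44)]],well_dish=[np.r_[circ(20.5,0),circ(22.5,6)],np.r_[circ(31,6),circ(31,26)]],
 round_lid=[np.r_[circ(31,6),circ(31,12)],np.r_[circ(8.5,12),circ(8.5,32)]],
 square_dish=[sq(20,0),np.r_[sq(29,6),sq(29,38)]],square_lid=[np.r_[sq(29,6),sq(29,12)],np.r_[sq(8,12),sq(8,32)]],
 round_stand=[np.r_[circ(42,0),circ(42,10)]],square_stand=[np.r_[sq(42,0),sq(42,10)]],
 blossom_palette=[np.r_[circ(37.5,8),circ(37.5,16)]])
def mask(p,kind):
    im=p["image"]; hsv=cv2.cvtColor(im,cv2.COLOR_RGB2HSV); H,S,V=[hsv[:,:,i].astype(int) for i in range(3)]
    if "stand" in kind: m=(H<22)&(S>60)&(V<180)
    else: m=(S<75)&(V>105)
    return m.astype(np.uint8)
def sil(p,name,x,y,z,th,S=8):
    out=np.zeros((384*2,512*2),np.uint8)
    c,s=np.cos(th),np.sin(th); R=np.array([[c,-s,0],[s,c,0],[0,0,1]])
    for part in MODEL[name]:
        u=(proj(p,part@R.T+[x,y,z])+.5)*2-.5
        cv2.fillConvexPoly(out,cv2.convexHull(np.round(u*256).astype(np.int32)),255,cv2.LINE_AA,8)
    return cv2.resize(out,(512,384),interpolation=cv2.INTER_AREA)/255.
def fit(p,name,x,y,z=0,th=None,pad=25):
    """least squares of silhouette against mask; returns x,y,th,residual fraction"""
    m=mask(p,name); best=None
    u=proj(p,np.vstack(MODEL[name])+[x,y,z]); lo=np.maximum(u.min(0)-pad,0).astype(int); hi=(u.max(0)+pad).astype(int)
    n,lab=cv2.connectedComponents(m); l=lab[lo[1]:hi[1],lo[0]:hi[0]]
    c=sil(p,name,x,y,z,0)[lo[1]:hi[1],lo[0]:hi[0]]>.5
    k=np.bincount(l[c&(l>0)],minlength=2).argmax(); mm=np.zeros_like(m); mm[lab==k]=1
    mm=cv2.morphologyEx(mm,cv2.MORPH_CLOSE,np.ones((7,7))) 
    mm=cv2.GaussianBlur(mm.astype(np.float32),(0,0),1.5)[lo[1]:hi[1],lo[0]:hi[0]]
    def cost(v,t):
        s=cv2.GaussianBlur(sil(p,name,v[0],v[1],z,t).astype(np.float32),(0,0),1.5)[lo[1]:hi[1],lo[0]:hi[0]]
        return ((s-mm)**2).sum()
    square="square" in name
    for t0 in ([0,.4,.8,1.2] if square and th is None else [th or 0]):
        f=(lambda v:cost(v,v[2]/30)) if square else (lambda v:cost(v,0))
        v0=[x,y]+([t0*30] if square else [])
        r=minimize(f,v0,method="Nelder-Mead",options=dict(initial_simplex=np.array([v0]+[np.array(v0)+12*np.eye(len(v0))[i]*(1 if i<2 else .5) for i in range(len(v0))]),xatol=.05,fatol=.01))
        if best is None or r.fun<best[3]: best=(r.x[0],r.x[1],(r.x[2]/30)%(np.pi/2) if square else 0,r.fun)
    return np.round([*best[:3],best[3]/mm.sum()],3)
E
python3 - <<'E'
from h import *
import pickle
P=pickle.load(open("P0.pkl","rb"))
G=dict(round_pot=(612,-295),well_dish=(443,273),round_lid=(471,-150),square_dish=(592,288),square_lid=(620,150),round_stand=(588,12),square_stand=(446,-20),blossom_palette=(448,130))
for n,g in G.items():
    for c in P:
        try: print(n,c,fit(P[c],n,*g))
        except Exception as e: print(n,c,"err",e)
save(P["scene"],"crop_lid.png",(260,110,420,270),4)
st=robot.read_state(); print(st)
E
```

```text
round_pot scene [ 6.08999e+02 -2.97779e+02  0.00000e+00  2.00000e-03]
round_pot side [ 6.13119e+02 -2.93674e+02  0.00000e+00  3.00000e-03]
round_pot wrist [ 6.12333e+02 -2.84724e+02  0.00000e+00  4.93000e-01]
well_dish scene [4.48735e+02 2.79345e+02 0.00000e+00 2.00000e-03]
well_dish side [4.52852e+02 2.83975e+02 0.00000e+00 2.00000e-03]
well_dish wrist [443. 273.   0.   1.]
round_lid scene [ 4.60903e+02 -1.44700e+02  0.00000e+00  2.00000e-03]
round_lid side [ 4.64647e+02 -1.40780e+02  0.00000e+00  2.00000e-03]
round_lid wrist [ 4.70194e+02 -1.49242e+02  0.00000e+00  2.94000e-01]
square_dish scene [5.88467e+02 2.95845e+02 4.78000e-01 2.00000e-03]
square_dish side [5.95228e+02 3.02770e+02 5.13000e-01 1.40000e-02]
square_dish wrist [592.    288.      0.      0.984]
square_lid scene [6.18486e+02 1.57941e+02 6.50000e-02 2.00000e-03]
square_lid side [6.22256e+02 1.63443e+02 7.70000e-02 4.00000e-03]
square_lid wrist [6.22617e+02 1.57287e+02 7.50000e-02 1.00000e-03]
round_stand scene [5.86747e+02 1.75810e+01 0.00000e+00 5.80000e-02]
round_stand side [5.92812e+02 2.30650e+01 0.00000e+00 6.30
[... 475 characters left out ...]
08000e-01]
{'t': 1.5, 'q': array([-1.21007492e-01,  2.75918175e-01,  1.50488629e+00, -1.47763324e-05,
        1.36075246e+00, -1.21001884e-01]), 'qd': array([-0.0002929 , -0.00022773,  0.00039043, -0.00069371, -0.00029118,
       -0.00210693]), 'tau': array([-2.74582853e-04, -4.04458916e+01, -2.37495822e+01,  7.02926586e-02,
        2.48368189e-02, -8.72571860e-06]), 'tcp_pos': array([ 5.75022359e+02, -1.79383010e-02,  2.16488112e+02]), 'tool_rot': array([1.85233823e-05, 7.07107675e-01, 7.07105887e-01, 5.32886164e-06]), 'ft_force': array([-0.0174969 , -0.52554463, -1.00778005]), 'ft_torque': array([0.01113143, 0.02268681, 0.04949255]), 'finger_force': 0.0, 'gripper_width': 93.79483988485777}
```

View pics/crop_lid.png

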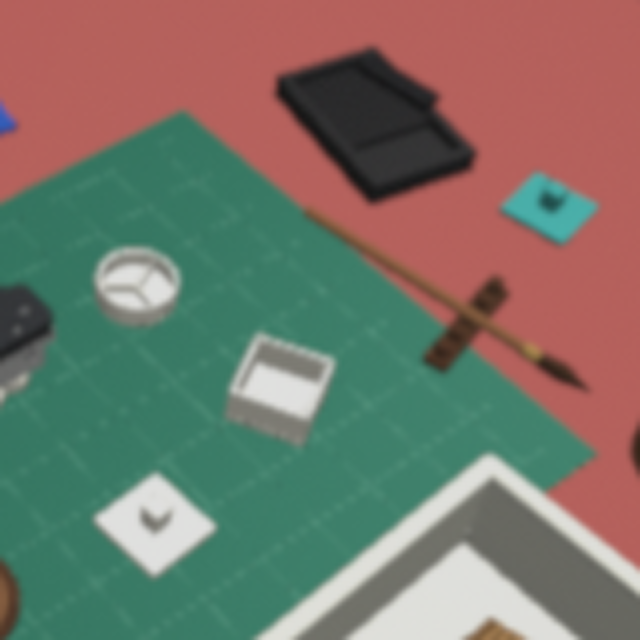

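The crop shows the white square lid at crop pixel (155,522), the well dish at (137,285) and the square dish at (280,388). The turquoise look-alike is off the mat at (550,207). The white lid is the one meant. The cameras differ only by constant offsets, so I'm starting with the pot.

>>> move_arm(increments=[[-0.425, 0.0475, 0.075, 0, 0, 0, -1], [-0.425, 0.0475, 0.075, 0, 0, 0, -1], [-0.425, 0.0475, 0.075, 0, 0, 0, -1], [-0.425, 0.0475, 0.075, 0, 0, 0, -1], [-0.425, 0.0475, 0.075, 0, 0, 0, -1], [-0.425, 0.0475, 0.075, 0, 0, 0, -1], [-0.425, 0.0475, 0.075, 0, 0, 0, -1], [-0.425, 0.0475, 0.075, 0, 0, 0, -1], [-0.425, 0.0475, 0.075, 0, 0, 0, -1], [-0.425, 0.0475, 0.075, 0, 0, 0, -1], [0, 0, 0, 0, 0, 0, -1], [0, 0, 0, 0, 0, 0, -1]])

```text
t: 2.5
tcp_pos: [612.5, -341.7, 155.2]
tool_rot: [-0.001, 0.708, 0.706, -0.0]
ft_force: [0.5, -0.0, 0.2]
gripper_width: 94.0
finger_force: 0.0
```

```bash
cat >> h.py <<'E'
from scipy.spatial.transform import Rotation as Ro
def tool():
    s=robot.read_state(); q=s["tool_rot"]; R=Ro.from_quat([q[1],q[2],q[3],q[0]]); return s,R
def go(x,y,z):
    s,R=tool(); d=R.inv().apply(np.array([x,y,z])-s["tcp_pos"]); print("tool mm",d.round(1),"units",(d/80).round(3))
def stat():
    s,R=tool(); print("t",round(s["t"],2),"tcp",s["tcp_pos"].round(1),"yaw(y axis)",np.arctan2(*R.apply([0,1,0])[1::-1]).round(3),"tilt",R.apply([0,0,1]).round(3),"w",round(s["gripper_width"],1),"ff",round(s["finger_force"],1),"ft",s["ft_force"].round(1),"q6",s["q"][5].round(2))
E
python3 - <<'E'
from h import *
stat(); p=robot.capture("wrist"); save(p,"w1.png",s=1.2)
print(fit(p,"round_pot",613,-300)); t=robot.read_state()["tcp_pos"]; print(proj(p,t), proj(p,t-[0,0,130])); go(613,-300,25)
E
```

```text
t 2.5 tcp [ 612.5 -341.7  155.2] yaw(y axis) -0.003 tilt [-0.001  0.001 -1.   ] w 94.0 ff 0.0 ft [ 0.5 -0.   0.2] q6 -0.61
[ 6.13029e+02 -2.96888e+02  0.00000e+00  1.00000e-03]
[[251.31901478 234.91424831]] [[251.7303211  186.88392763]]
tool mm [ 39.8   0.4 130.9] units [0.498 0.005 1.636]
```

View pics/w1.png

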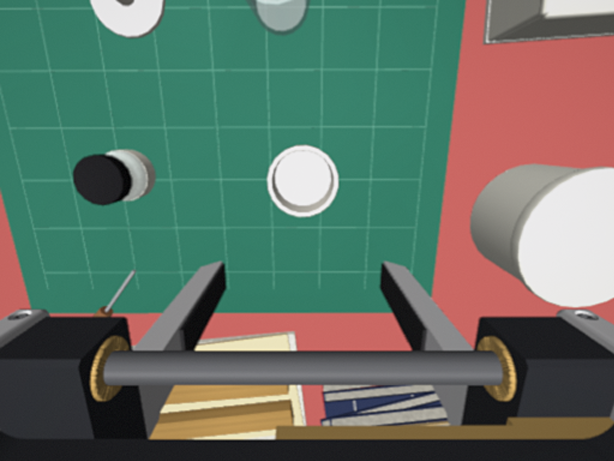

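The wrist picture shows the pot at (303,181) in the 1.2x view, centred between the fingers, with the jar well clear at left. Going above the pot.

>>> move_arm(increments=[[0.28, 0, 0.3, 0, 0, 0, -1], [0.28, 0, 0.3, 0, 0, 0, -1], [0, 0, 0.3, 0, 0, 0, -1], [0, 0, 0, 0, 0, 0, -1], [0, 0, 0, 0, 0, 0, -1]])

```text
t: 2.97
tcp_pos: [612.6, -293.3, 84.3]
tool_rot: [-0.001, 0.706, 0.708, -0.0]
ft_force: [-0.2, -0.3, 0.6]
gripper_width: 93.8
finger_force: 0.0
```

```bash
python3 - <<'E'
from h import *
stat(); p=robot.capture("wrist"); save(p,"w2.png",s=1.2)
f=fit(p,"round_pot",613,-297); print(f); go(f[0],f[1],26)
E
```

```text
t 2.97 tcp [ 612.6 -293.3   84.3] yaw(y axis) 0.002 tilt [-0.002  0.001 -1.   ] w 93.8 ff 0.0 ft [-0.2 -0.3  0.6] q6 -0.55
[ 6.12933e+02 -2.97495e+02  0.00000e+00  1.00000e-03]
tool mm [-2.9 -0.9 59.7] units [-0.036 -0.011  0.747]
```

View pics/w2.png

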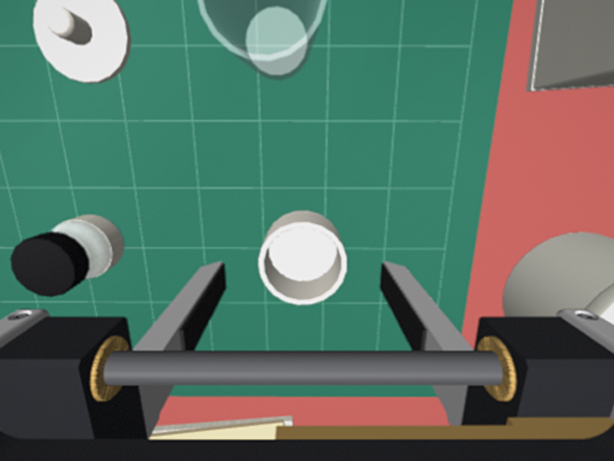

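The wrist picture shows the pot centred at (303,262) between the pads, with the jar and glass clear. Now I'll descend and grip.

>>> move_arm(increments=[[-0.04, 0, 0.25, 0, 0, 0, -1], [0, 0, 0.25, 0, 0, 0, -1], [0, 0, 0.24, 0, 0, 0, -1], [0, 0, 0, 0, 0, 0, -1], [0, 0, 0, 0, 0, 0, 1], [0, 0, 0, 0, 0, 0, 1], [0, 0, 0, 0, 0, 0, 1], [0, 0, 0, 0, 0, 0, 1], [0, 0, 0, 0, 0, 0, 1], [0, 0, 0, 0, 0, 0, 1], [0, 0, 0, 0, 0, 0, 1], [0, 0, 0, 0, 0, 0, 1]], force=20)

```text
t: 4.02
tcp_pos: [613.4, -298.8, 26.4]
tool_rot: [0.001, 0.707, 0.707, 0.0]
ft_force: [-1.4, 0.7, 6.4]
gripper_width: 61.8
finger_force: 19.8
```

>>> move_arm(increments=[[0, 0, -0.1, 0, 0, 0, 1], [0, 0, -0.3, 0, 0, 0, 1], [0, 0, -0.4, 0, 0, 0, 1], [0, 0, -0.4, 0, 0, 0, 1], [0, 0, -0.4, 0, 0, 0, 1], [0, 0, 0, 0, 0, 0, 1], [0, 0, 0, 0, 0, 0, 1]])

```text
t: 4.6
tcp_pos: [614.1, -298.9, 155.4]
tool_rot: [0.002, 0.707, 0.707, 0.001]
ft_force: [-0.2, -0.6, -2.3]
gripper_width: 61.6
finger_force: 19.8
```

```bash
python3 - <<'E'
from h import *
stat(); p=robot.capture("wrist"); s,_=tool(); t=s["tcp_pos"]
f=fit(p,"round_pot",t[0],t[1],t[2]-26,pad=8); print(f, f[:2]-t[:2]); 
print((f[:2]-t[:2]))
go(591.5,16.3,150)
E
```

```text
t 4.6 tcp [ 614.1 -298.9  155.4] yaw(y axis) 0.0 tilt [ 0.004 -0.002 -1.   ] w 61.6 ff 19.8 ft [-0.2 -0.6 -2.3] q6 -0.56
[ 6.14686e+02 -2.98781e+02  0.00000e+00  1.60000e-02] [ 1.93787407 -0.6480058 ]
[ 1.93787407 -0.6480058 ]
tool mm [314.4 -21.2   3.1] units [ 3.93  -0.265  0.039]
```

>>> move_arm(increments=[[0.25, -0.03, 0, 0, 0, 0, 1], [0.427, -0.04, 0, 0, 0, 0, 1], [0.427, -0.04, 0, 0, 0, 0, 1], [0.427, -0.04, 0, 0, 0, 0, 1], [0.427, -0.04, 0, 0, 0, 0, 1], [0.427, -0.04, 0, 0, 0, 0, 1], [0.427, -0.04, 0, 0, 0, 0, 1], [0.2, 0, 0, 0, 0, 0, 1], [0, 0, 0, 0, 0, 0, 1], [0, 0, 0, 0, 0, 0, 1]])

```text
t: 5.48
tcp_pos: [590.1, -56.6, 151.2]
tool_rot: [-0.001, 0.706, 0.708, -0.001]
ft_force: [-0.5, 0.1, -0.8]
gripper_width: 61.6
finger_force: 19.8
```

```bash
python3 - <<'E'
from h import *
stat(); p=robot.capture("wrist"); s,_=tool(); t=s["tcp_pos"]
print(fit(p,"round_stand",591.5,16.3),fit(p,"square_stand",445,-17))
f=fit(p,"round_pot",t[0],t[1],t[2]-26,pad=8); print(f, f[:2]-t[:2]); print(t)
save(p,"w3.png")
E
```

```text
t 5.48 tcp [590.1 -56.6 151.2] yaw(y axis) 0.002 tilt [-0.004  0.    -1.   ] w 61.6 ff 19.8 ft [-0.5  0.1 -0.8] q6 -0.21
[5.91388e+02 1.65080e+01 0.00000e+00 1.10000e-02] [ 4.4437e+02 -1.6893e+01  4.1200e-01  2.0000e-02]
[ 5.90745e+02 -5.53290e+01  0.00000e+00  1.00000e-02] [0.17439272 2.34744504]
[590.57060728 -57.67644504 151.54363347]
```

>>> move_arm(increments=[[0.3, 0.004, 0, 0, 0, 0, 1], [0.3, 0.004, 0, 0, 0, 0, 1], [0.298, 0, 0.2, 0, 0, 0, 1], [0, 0, 0.35, 0, 0, 0, 1], [0, 0, 0.35, 0, 0, 0, 1], [0, 0, 0.3, 0, 0, 0, 1], [0, 0, 0, 0, 0, 0, 1], [0, 0, 0, 0, 0, 0, 1]])

```text
t: 6.2
tcp_pos: [591.1, 13.1, 55.6]
tool_rot: [-0.001, 0.708, 0.707, -0.001]
ft_force: [-0.5, 0.5, -1.3]
gripper_width: 61.5
finger_force: 20.1
```

```bash
python3 - <<'E'
from h import *
stat(); p=robot.capture("wrist"); s,_=tool(); t=s["tcp_pos"]
print(fit(p,"round_stand",591.5,16.3))
f=fit(p,"round_pot",t[0],t[1],t[2]-26,pad=8); print(f); print(t)
save(p,"w3.png",s=1.2)
E
```

```text
t 6.2 tcp [591.1  13.1  55.6] yaw(y axis) -0.002 tilt [-0.004 -0.    -1.   ] w 61.5 ff 20.1 ft [-0.5  0.5 -1.3] q6 -0.09
[591.436  17.644   0.      1.873]
[5.91675e+02 1.52670e+01 0.00000e+00 9.00000e-03]
[592.56318901  13.11631667  57.27228502]
```

View pics/w3.png

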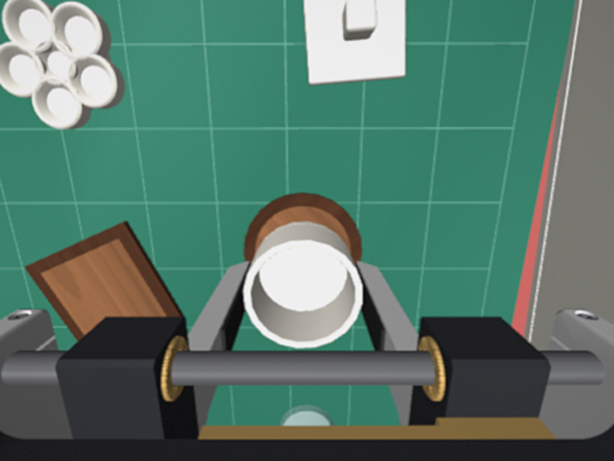

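The picture shows the pot held over the round stand, both centred on column ~303, so the alignment is good. Lowering gently.

>>> move_arm(increments=[[0.013, 0, 0.13, 0, 0, 0, 1], [0, 0, 0.08, 0, 0, 0, 1], [0, 0, 0.02, 0, 0, 0, 1], [0, 0, 0.015, 0, 0, 0, 1], [0, 0, 0, 0, 0, 0, 1], [0, 0, 0, 0, 0, 0, 1]])

```text
t: 6.75
tcp_pos: [592.3, 15.4, 38.0]
tool_rot: [0.0, 0.707, 0.707, 0.0]
ft_force: [-0.7, -0.5, -1.9]
gripper_width: 61.5
finger_force: 19.8
```

>>> move_arm(increments=[[0, 0, 0.02, 0, 0, 0, 1], [0, 0, 0.02, 0, 0, 0, 1], [0, 0, 0, 0, 0, 0, 1], [0, 0, 0, 0, 0, 0, 1]])

```text
t: 7.08
tcp_pos: [592.6, 15.5, 36.4]
tool_rot: [0.001, 0.707, 0.707, 0.001]
ft_force: [-2.3, -0.4, 7.8]
gripper_width: 61.2
finger_force: 19.8
```

>>> move_arm(increments=[[0, 0, 0, 0, 0, 0, -1], [0, 0, 0, 0, 0, 0, -1], [0, 0, 0, 0, 0, 0, -1], [0, 0, 0, 0, 0, 0, -1], [0, 0, -0.2, 0, 0, 0, -1], [0, 0, -0.4, 0, 0, 0, -1], [0, 0, -0.4, 0, 0, 0, -1], [0, 0, -0.4, 0, 0, 0, -1], [0.37, -0.22, 0, 0, 0, 0, -1], [0.37, -0.22, 0, 0, 0, 0, -1], [0.37, -0.22, 0, 0, 0, 0, -1], [0.37, -0.22, 0, 0, 0, 0, -1]])

```text
t: 8.08
tcp_pos: [520.9, 134.7, 146.5]
tool_rot: [0.0, 0.707, 0.707, 0.0]
ft_force: [0.8, 0.7, -0.5]
gripper_width: 94.0
finger_force: 0.0
```

>>> move_arm(increments=[[0.37, -0.22, 0, 0, 0, 0, -1], [0.37, -0.22, 0, 0, 0, 0, -1], [0.37, -0.22, 0, 0, 0, 0, -1], [0.2, -0.22, 0, 0, 0, 0, -1], [0, 0, 0, 0, 0, 0, -1], [0, 0, 0, 0, 0, 0, -1]])

```text
t: 8.58
tcp_pos: [450.6, 239.2, 146.4]
tool_rot: [0.0, 0.706, 0.708, -0.0]
ft_force: [0.2, -0.1, -0.2]
gripper_width: 94.2
finger_force: 0.0
```

```bash
python3 - <<'E'
from h import *
stat(); p=robot.capture("wrist"); print(fit(p,"well_dish",453,278)); 
p=robot.capture("scene");print("pot scene",fit(p,"round_pot",587,17.6,10)); p=robot.capture("side");print("pot side",fit(p,"round_pot",593,23,10))
E
```

```text
t 8.58 tcp [450.6 239.2 146.4] yaw(y axis) 0.003 tilt [ 0. -0. -1.] w 94.2 ff 0.0 ft [ 0.2 -0.1 -0.2] q6 0.35
[4.53816e+02 2.77242e+02 0.00000e+00 1.00000e-03]
pot scene [5.88574e+02 1.89870e+01 0.00000e+00 1.00000e-03]
pot side [5.93469e+02 2.34520e+01 0.00000e+00 4.00000e-03]
```

>>> move_arm(increments=[[0.24, 0.035, 0.3, 0, 0, 0, -1], [0.235, 0, 0.4, 0, 0, 0, -1], [0, 0, 0.4, 0, 0, 0, -1], [0, 0, 0.3, 0, 0, 0, -1], [0, 0, 0.1, 0, 0, 0, -1], [0, 0, 0.05, 0, 0, 0, -1], [0, 0, 0, 0, 0, 0, -1]])

```text
t: 9.32
tcp_pos: [454.8, 276.0, 22.2]
tool_rot: [-0.0, 0.708, 0.707, -0.0]
ft_force: [0.1, -0.1, -0.2]
gripper_width: 93.9
finger_force: 0.0
```

```bash
python3 - <<'E'
from h import *
stat(); p=robot.capture("wrist"); save(p,"w4.png",s=1.2); print(fit(p,"well_dish",453,278,pad=10)); 
E
```

```text
t 9.32 tcp [454.8 276.   22.2] yaw(y axis) -0.001 tilt [-0. -0. -1.] w 93.9 ff 0.0 ft [ 0.1 -0.1 -0.2] q6 0.42
[4.53671e+02 2.76520e+02 0.00000e+00 1.00000e-03]
```

View pics/w4.png

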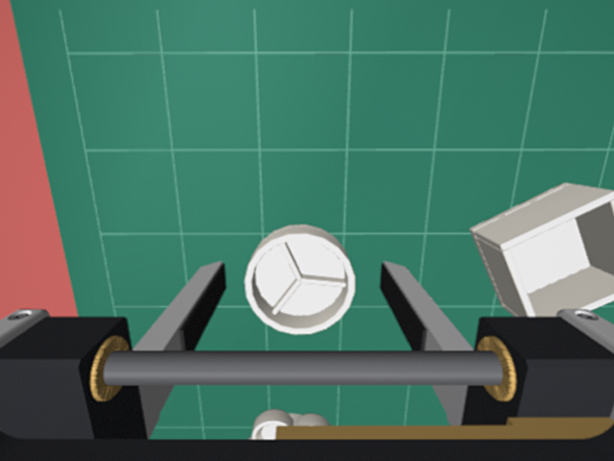

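The well dish sits between the pads at (300,280). Closing and lifting.

>>> move_arm(increments=[[0, 0, 0.02, 0, 0, 0, -1], [0, 0, 0, 0, 0, 0, 1], [0, 0, 0, 0, 0, 0, 1], [0, 0, 0, 0, 0, 0, 1], [0, 0, 0, 0, 0, 0, 1], [0, 0, 0, 0, 0, 0, 1], [0, 0, 0, 0, 0, 0, 1], [0, 0, 0, 0, 0, 0, 1], [0, 0, -0.1, 0, 0, 0, 1], [0, 0, -0.4, 0, 0, 0, 1], [0, 0, -0.5, 0, 0, 0, 1], [0, 0, -0.5, 0, 0, 0, 1]], force=20)

```text
t: 10.37
tcp_pos: [453.1, 276.2, 141.7]
tool_rot: [-0.0, 0.707, 0.707, -0.001]
ft_force: [0.6, -0.7, -1.4]
gripper_width: 61.0
finger_force: 20.0
```

```bash
python3 - <<'E'
from h import *
stat(); p=robot.capture("wrist"); s,_=tool(); t=s["tcp_pos"]
f=fit(p,"well_dish",t[0],t[1],t[2]-20.5,pad=8); print(f,t)
E
```

```text
t 10.37 tcp [453.1 276.2 141.7] yaw(y axis) 0.0 tilt [-0.003 -0.001 -1.   ] w 61.0 ff 20.0 ft [ 0.6 -0.7 -1.4] q6 0.42
[4.53362e+02 2.78004e+02 0.00000e+00 7.80000e-02] [458.29896102 278.65264405 150.36267785]
```

>>> move_arm(increments=[[-0.3, 0.13, 0, 0, 0, 0, 1], [-0.45, 0.19, 0, 0, 0, 0, 1], [-0.45, 0.19, 0, 0, 0, 0, 1], [-0.45, 0.19, 0, 0, 0, 0, 1], [-0.45, 0.19, 0, 0, 0, 0, 1], [-0.45, 0.19, 0, 0, 0, 0, 1], [-0.45, 0.19, 0, 0, 0, 0, 1], [-0.45, 0.19, 0, 0, 0, 0, 1], [-0.45, 0.19, 0, 0, 0, 0, 1], [-0.2, 0.07, 0, 0, 0, 0, 1], [0, 0, 0, 0, 0, 0, 1], [0, 0, 0, 0, 0, 0, 1]])

```text
t: 11.42
tcp_pos: [591.3, -51.6, 140.5]
tool_rot: [-0.001, 0.708, 0.706, -0.0]
ft_force: [-1.3, 0.7, -1.1]
gripper_width: 61.7
finger_force: 20.0
```

```bash
python3 - <<'E'
from h import *
stat(); p=robot.capture("wrist"); s,_=tool(); t=s["tcp_pos"]
f=fit(p,"well_dish",t[0],t[1],t[2]-20.5,pad=8); print(f,t); g=fit(p,"round_pot",591.5,16.5,10); print(g); print(g-f,(g-f)/80)
E
```

```text
t 11.42 tcp [591.3 -51.6 140.5] yaw(y axis) -0.002 tilt [-0.001  0.001 -1.   ] w 61.7 ff 20.0 ft [-1.3  0.7 -1.1] q6 -0.2
[ 5.91939e+02 -5.19500e+01  0.00000e+00  2.90000e-02] [590.84338094 -50.54104121 140.54772283]
[5.93348e+02 1.76510e+01 0.00000e+00 2.00000e-03]
[ 1.4090e+00  6.9601e+01  0.0000e+00 -2.7000e-02] [ 1.761250e-02  8.700125e-01  0.000000e+00 -3.375000e-04]
```

>>> move_arm(increments=[[0.3, 0.016, 0, 0, 0, 0, 1], [0.3, 0, 0, 0, 0, 0, 1], [0.256, 0, 0.15, 0, 0, 0, 1], [0, 0, 0.3, 0, 0, 0, 1], [0, 0, 0.25, 0, 0, 0, 1], [0, 0, 0, 0, 0, 0, 1], [0, 0, 0, 0, 0, 0, 1]])

```text
t: 12.05
tcp_pos: [591.3, 19.0, 84.3]
tool_rot: [-0.001, 0.706, 0.708, -0.001]
ft_force: [0.1, 0.1, -0.5]
gripper_width: 61.3
finger_force: 20.0
```

```bash
python3 - <<'E'
from h import *
stat(); s,_=tool(); t=s["tcp_pos"]
p=robot.capture("wrist"); print(t,fit(p,"well_dish",t[0],t[1],t[2]-20.5,pad=8)); save(p,"w5.png",(150,120,360,330),2)
p=robot.capture("side"); q=robot.capture("scene")
cv2.imwrite("pics/w5.png",np.hstack([cv2.resize(i,(400,400),interpolation=cv2.INTER_CUBIC) for i in (p["image"][170:270,270:370,::-1],q["image"][200:300,200:300,::-1])]))
E
```

```text
t 12.05 tcp [591.3  19.   84.3] yaw(y axis) 0.002 tilt [-0.003  0.001 -1.   ] w 61.3 ff 20.0 ft [ 0.1  0.1 -0.5] q6 -0.09
[591.25942945  19.00771546  84.30498775] [5.92034e+02 2.13570e+01 0.00000e+00 5.50000e-02]
```

View pics/w5.png

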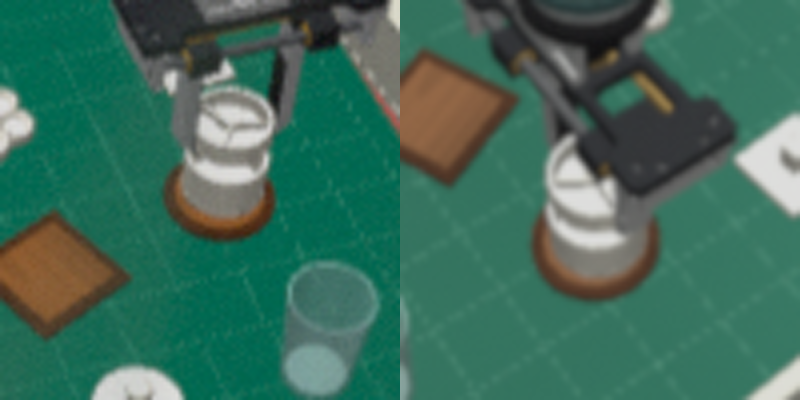

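The side view (left) shows the dish centred over the pot, ready to drop in, and the glass is clear. Lowering gently.

>>> move_arm(increments=[[-0.01, 0.005, 0.06, 0, 0, 0, 1], [0, 0, 0.04, 0, 0, 0, 1], [0, 0, 0.03, 0, 0, 0, 1], [0, 0, 0.03, 0, 0, 0, 1], [0, 0, 0, 0, 0, 0, 1], [0, 0, 0, 0, 0, 0, 1]])

```text
t: 12.7
tcp_pos: [593.2, 16.2, 71.8]
tool_rot: [-0.0, 0.707, 0.707, -0.0]
ft_force: [0.3, -0.5, -1.1]
gripper_width: 61.5
finger_force: 20.0
```

>>> move_arm(increments=[[0, 0, 0.02, 0, 0, 0, 1], [0, 0, 0.02, 0, 0, 0, 1], [0, 0, 0, 0, 0, 0, 1], [0, 0, 0, 0, 0, 0, 1]])

```text
t: 13.03
tcp_pos: [593.6, 16.2, 69.2]
tool_rot: [0.0, 0.707, 0.707, 0.0]
ft_force: [-0.6, -0.8, 1.2]
gripper_width: 61.0
finger_force: 20.0
```

>>> move_arm(increments=[[0, 0, 0.015, 0, 0, 0, 1], [0, 0, 0, 0, 0, 0, 1], [0, 0, 0, 0, 0, 0, 1]])

```text
t: 13.28
tcp_pos: [593.6, 16.2, 69.1]
tool_rot: [0.0, 0.707, 0.707, 0.0]
ft_force: [-1.8, -0.3, 7.8]
gripper_width: 61.5
finger_force: 20.0
```

>>> move_arm(increments=[[0, 0, 0, 0, 0, 0, -1], [0, 0, 0, 0, 0, 0, -1], [0, 0, 0, 0, 0, 0, -1], [0, 0, 0, 0, 0, 0, -1], [0, 0, -0.2, 0, 0, 0, -1], [0, 0, -0.4, 0, 0, 0, -1], [0, 0, -0.4, 0, 0, 0, -1], [0, 0, -0.2, 0, 0, 0, -1], [-0.39, -0.265, 0, 0, 0, 0, -1], [-0.39, -0.265, 0, 0, 0, 0, -1], [-0.39, -0.265, 0, 0, 0, 0, -1], [-0.39, -0.265, 0, 0, 0, 0, -1]])

```text
t: 14.28
tcp_pos: [507.5, -109.3, 163.6]
tool_rot: [0.0, 0.707, 0.708, -0.0]
ft_force: [1.5, -0.4, -0.8]
gripper_width: 93.9
finger_force: 0.0
```

>>> move_arm(increments=[[-0.39, -0.265, 0, 0, 0, 0, -1], [-0.39, -0.265, 0, 0, 0, 0, -1], [0, 0, 0, 0, 0, 0, -1], [0, 0, 0, 0, 0, 0, -1]])

```text
t: 14.62
tcp_pos: [465.3, -172.2, 163.7]
tool_rot: [-0.0, 0.709, 0.706, 0.0]
ft_force: [1.1, 0.6, 0.0]
gripper_width: 93.8
finger_force: 0.0
```

```bash
python3 - <<'E'
from h import *
MODEL["stack"]=[np.r_[circ(31,6),circ(31,64)]]
stat(); p=robot.capture("wrist"); f=fit(p,"round_lid",465,-147); print(f); go(f[0],f[1],25)
p=robot.capture("scene"); print("stack scene",fit(p,"stack",588.5,19,10),"dish",fit(p,"well_dish",588.5,19,48,pad=3));p=robot.capture("side");print("side",fit(p,"stack",593,23,10)); save(p,"s5.png",(290,170,370,250),5)
E
```

```text
t 14.62 tcp [ 465.3 -172.2  163.7] yaw(y axis) -0.004 tilt [ 0.  0. -1.] w 93.8 ff 0.0 ft [1.1 0.6 0. ] q6 -0.49
[ 4.65303e+02 -1.44384e+02  0.00000e+00  1.00000e-03]
tool mm [ 26.7  -1.  138.7] units [ 0.333 -0.012  1.733]
stack scene [5.89168e+02 1.88230e+01 0.00000e+00 1.00000e-03] dish [5.9327e+02 1.6340e+01 0.0000e+00 3.8000e-02]
side [552.246  64.124   0.      0.562]
```

View pics/s5.png

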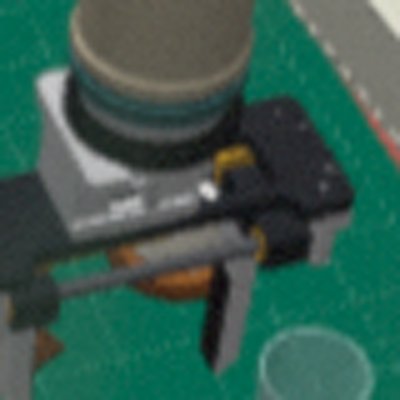

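The stack fit in the scene view (residual 0.001) confirms the dish is home; the side view is blocked by the arm. Next I'll take the lid by its knob with the jaws half open, keeping clear of the glass.

>>> move_arm(increments=[[0.2, 0, 0.2, 0, 0, 0, 0], [0.14, 0, 0.4, 0, 0, 0, 0], [0, 0, 0.4, 0, 0, 0, 0], [0, 0, 0.2, 0, 0, 0, 0], [0, 0, 0, 0, 0, 0, 0], [0, 0, 0, 0, 0, 0, 0]])

```text
t: 15.27
tcp_pos: [466.5, -142.3, 67.1]
tool_rot: [-0.001, 0.706, 0.708, -0.0]
ft_force: [0.7, 0.1, 0.5]
gripper_width: 57.2
finger_force: 0.0
```

```bash
python3 - <<'E'
from h import *
stat(); p=robot.capture("wrist"); f=fit(p,"round_lid",465,-145,pad=10); print(f); go(f[0],f[1],26)
save(p,"w6.png",s=1.2)
E
```

```text
t 15.27 tcp [ 466.5 -142.3   67.1] yaw(y axis) 0.002 tilt [-0.001  0.001 -1.   ] w 57.2 ff 0.0 ft [0.7 0.1 0.5] q6 -0.44
[ 4.65194e+02 -1.45026e+02  0.00000e+00  1.00000e-03]
tool mm [-1.9 -2.2 42.2] units [-0.024 -0.028  0.527]
```

View pics/w6.png

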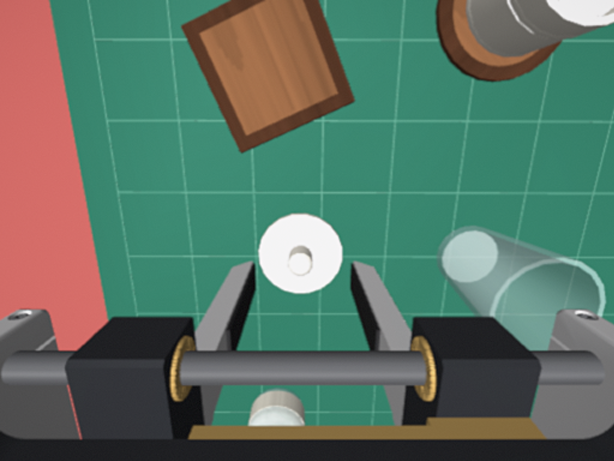

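The knob is at (300,262) between the jaws, and the glass is clear at the right, (470–600, 230–330). Descending onto the knob.

>>> move_arm(increments=[[-0.015, -0.01, 0.25, 0, 0, 0, 0], [0, 0, 0.2, 0, 0, 0, 0], [0, 0, 0.06, 0, 0, 0, 0], [0, 0, 0, 0, 0, 0, 0], [0, 0, 0, 0, 0, 0, 1], [0, 0, 0, 0, 0, 0, 1], [0, 0, 0, 0, 0, 0, 1], [0, 0, 0, 0, 0, 0, 1], [0, 0, 0, 0, 0, 0, 1], [0, 0, 0, 0, 0, 0, 1], [0, 0, 0, 0, 0, 0, 1]], force=25)

```text
t: 16.23
tcp_pos: [465.6, -145.0, 27.4]
tool_rot: [0.0, 0.707, 0.707, 0.0]
ft_force: [-1.0, 0.6, 5.9]
gripper_width: 16.3
finger_force: 25.0
```

>>> move_arm(increments=[[0, 0, -0.1, 0, 0, 0, 1], [0, 0, -0.35, 0, 0, 0, 1], [0, 0, -0.5, 0, 0, 0, 1], [0, 0, -0.5, 0, 0, 0, 1], [0, 0, -0.3, 0, 0, 0, 1], [0.2, 0.3, 0, 0, 0, 0, 1], [0.25, 0.35, 0, 0, 0, 0, 1], [0.25, 0.35, 0, 0, 0, 0, 1], [0.25, 0.35, 0, 0, 0, 0, 1], [0.2, 0.24, 0, 0, 0, 0, 1], [0, 0, 0, 0, 0, 0, 1], [0, 0, 0, 0, 0, 0, 1]])

```text
t: 17.23
tcp_pos: [592.7, -52.0, 166.4]
tool_rot: [-0.0, 0.706, 0.708, -0.0]
ft_force: [-1.7, -0.8, -1.0]
gripper_width: 16.2
finger_force: 25.0
```

```bash
cat >> h.py <<'E'
MODEL["stack"]=[np.r_[circ(31,6),circ(31,64)]]
E
python3 - <<'E'
from h import *
stat(); p=robot.capture("wrist"); s,_=tool(); t=s["tcp_pos"]; save(p,"w7.png",s=1.2)
f=fit(p,"round_lid",t[0],t[1],t[2]-26,pad=6); print(f,t); g=fit(p,"stack",592.5,17,10,pad=8); print(g,g-f,(g-f)/80)
E
```

```text
t 17.23 tcp [592.7 -52.  166.4] yaw(y axis) 0.002 tilt [-0.001 -0.    -1.   ] w 16.2 ff 25.0 ft [-1.7 -0.8 -1. ] q6 -0.21
[ 5.93491e+02 -5.31150e+01  0.00000e+00  8.50000e-02] [591.83675842 -52.73328341 166.48102693]
[5.94239e+02 1.71280e+01 0.00000e+00 3.00000e-03] [ 0.748 70.243  0.    -0.082] [ 0.00935    0.8780375  0.        -0.001025 ]
```

View pics/w7.png

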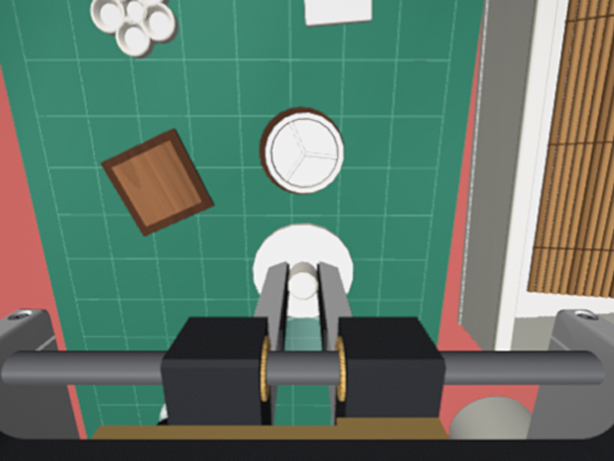

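The lid is held level and centred at (303,270), and the stack is at (302,150). Moving over it.

>>> move_arm(increments=[[0.3, 0.012, 0, 0, 0, 0, 1], [0.3, 0, 0, 0, 0, 0, 1], [0.27, 0, 0.1, 0, 0, 0, 1], [0, 0, 0.3, 0, 0, 0, 1], [0, 0, 0.25, 0, 0, 0, 1], [0, 0, 0.1, 0, 0, 0, 1], [0, 0, 0.05, 0, 0, 0, 1], [0, 0, 0, 0, 0, 0, 1], [0, 0, 0, 0, 0, 0, 1]])

```text
t: 18.03
tcp_pos: [593.9, 16.0, 103.8]
tool_rot: [0.001, 0.707, 0.707, 0.0]
ft_force: [0.2, -0.8, -1.4]
gripper_width: 16.5
finger_force: 25.0
```

```bash
python3 - <<'E'
from h import *
stat(); p=robot.capture("scene"); q=robot.capture("side")
cv2.imwrite("pics/w8.png",np.hstack([cv2.resize(i,(400,400),interpolation=cv2.INTER_CUBIC) for i in (q["image"][160:240,285:365,::-1],p["image"][200:280,210:290,::-1])]))
E
```

```text
t 18.03 tcp [593.9  16.  103.8] yaw(y axis) -0.001 tilt [ 0.001 -0.    -1.   ] w 16.5 ff 25.0 ft [ 0.2 -0.8 -1.4] q6 -0.09
```

View pics/w8.png

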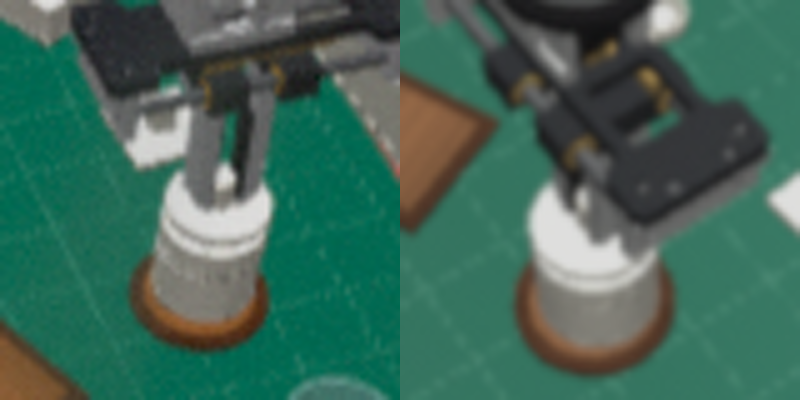

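Both views show the lid centred above the stack. Lowering it home.

>>> move_arm(increments=[[0, 0, 0.03, 0, 0, 0, 1], [0, 0, 0.03, 0, 0, 0, 1], [0, 0, 0.025, 0, 0, 0, 1], [0, 0, 0, 0, 0, 0, 1], [0, 0, 0, 0, 0, 0, 1]])

```text
t: 18.55
tcp_pos: [593.4, 16.8, 95.9]
tool_rot: [-0.0, 0.707, 0.707, -0.0]
ft_force: [0.4, -0.2, -1.2]
gripper_width: 16.2
finger_force: 25.0
```

>>> move_arm(increments=[[0, 0, 0.02, 0, 0, 0, 1], [0, 0, 0, 0, 0, 0, 1], [0, 0, 0, 0, 0, 0, 1]])

```text
t: 18.8
tcp_pos: [593.8, 16.8, 95.4]
tool_rot: [0.0, 0.707, 0.707, 0.0]
ft_force: [-0.6, 0.1, 5.0]
gripper_width: 16.2
finger_force: 25.0
```

>>> move_arm(increments=[[0, 0, 0, 0, 0, 0, 0], [0, 0, 0, 0, 0, 0, 0], [0, 0, 0, 0, 0, 0, 0], [0, 0, 0, 0, 0, 0, 0], [0, 0, -0.2, 0, 0, 0, 0], [0, 0, -0.4, 0, 0, 0, -1], [0, 0, -0.3, 0, 0, 0, -1], [0.3, 0, 0, 0, 0, 0, -1], [0.45, 0, 0, 0, 0, 0, -1], [0.45, 0, 0, 0, 0, 0, -1], [0.45, 0, 0, 0, 0, 0, -1], [0.45, 0, 0, 0, 0, 0, -1]])

```text
t: 19.8
tcp_pos: [593.4, 186.1, 166.4]
tool_rot: [0.0, 0.707, 0.707, 0.0]
ft_force: [0.9, -0.7, 0.3]
gripper_width: 90.5
finger_force: 0.0
```

>>> move_arm(increments=[[0.45, 0, 0.1, 0, 0, 0, -1], [0.45, 0, 0.2, 0, 0, 0, -1], [0, 0, 0, 0, 0, 0, -1], [0, 0, 0, 0, 0, 0, -1]])

```text
t: 20.13
tcp_pos: [592.4, 258.2, 140.8]
tool_rot: [-0.001, 0.706, 0.708, -0.001]
ft_force: [0.4, -0.2, 0.6]
gripper_width: 94.0
finger_force: 0.0
```

```bash
cat >> h.py <<'E'
MODEL["full"]=[np.r_[circ(31,6),circ(31,70)],np.r_[circ(8.5,70),circ(8.5,90)]]
E
python3 - <<'E'
from h import *
stat(); p=robot.capture("wrist"); print(fit(p,"square_dish",594,295))
p=robot.capture("side"); q=robot.capture("scene"); print("full scene",fit(q,"full",589,19,10),"side",fit(p,"full",593,23,10))
E
```

```text
t 20.13 tcp [592.4 258.2 140.8] yaw(y axis) 0.003 tilt [-0.003 -0.001 -1.   ] w 94.0 ff 0.0 ft [ 0.4 -0.2  0.6] q6 0.3
[5.92919e+02 2.93415e+02 4.96000e-01 2.00000e-03]
full scene [5.89007e+02 1.91180e+01 0.00000e+00 1.00000e-03] side [5.94151e+02 2.35160e+01 0.00000e+00 4.00000e-03]
```

>>> move_arm(increments=[[0.22, 0, 0, 0, 0, 0, -1], [0.22, 0, 0, 0, 0, 0, -1], [0, 0, 0.1, 0, 0, -0.066, -1], [0, 0, 0.2, 0, 0, -0.066, -1], [0, 0, 0.2, 0, 0, -0.066, -1], [0, 0, 0.2, 0, 0, -0.066, -1], [0, 0, 0.1, 0, 0, -0.066, -1], [0, 0, 0, 0, 0, 0, -1], [0, 0, 0, 0, 0, 0, -1]])

```text
t: 21.03
tcp_pos: [594.1, 290.5, 78.8]
tool_rot: [0.0, 0.514, 0.858, -0.0]
ft_force: [-0.7, 1.1, -0.9]
gripper_width: 93.8
finger_force: 0.0
```

```bash
python3 - <<'E'
from h import *
stat(); p=robot.capture("wrist"); f=fit(p,"square_dish",593,294,pad=12); print(f); go(f[0],f[1],22); save(p,"w9.png",s=1.2)
E
```

```text
t 21.03 tcp [594.1 290.5  78.8] yaw(y axis) 0.491 tilt [ 0. -0. -1.] w 93.8 ff 0.0 ft [-0.7  1.1 -0.9] q6 -0.14
[5.93262e+02 2.93140e+02 4.91000e-01 3.00000e-03]
tool mm [ 2.6 -0.1 57.5] units [ 0.032 -0.002  0.719]
```

View pics/w9.png

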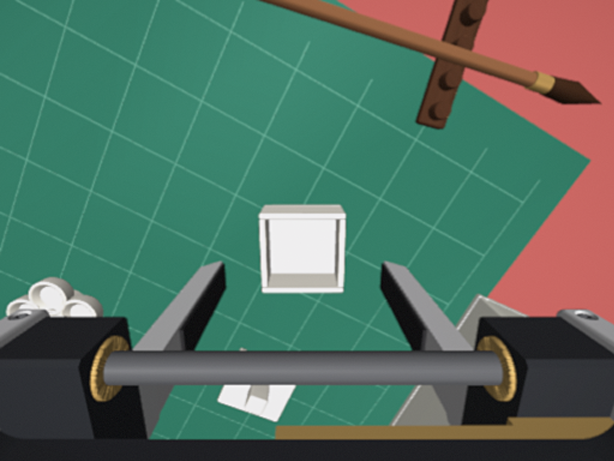

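The dish is square to the jaws at (302,250). A tray corner shows at (482,297), so I'm checking its clearance to the right finger first.

```bash
python3 - <<'E'
from h import *
p=robot.capture("wrist"); s,R=tool()
for z in (40,60,80):
    for px in ((482,297),(430,350)):
        X=at_z(p,(px[0]/1.2,px[1]/1.2),z); print(z,px,X.round(),R.inv().apply(X-s["tcp_pos"]).round())
import pickle; P=pickle.load(open("P0.pkl","rb"))
# tray inner/outer nearest corner: side (628,378)/1.5 and top (600,290)... scene corner (575,338)/1.5
for z in (0,50,80): print(z,at_z(P["scene"],(575/1.5,338/1.5),z).round(),at_z(P["side"],(505/1.5,185/1.5),z).round())
E
```

```text
40 (482, 297) [723. 326.  40.] [-30. 130.  40.]
40 (430, 350) [715. 272.  40.] [-74.  97.  40.]
60 (482, 297) [707. 330.  60.] [-19. 117.  20.]
60 (430, 350) [700. 280.  60.] [-59.  88.  20.]
80 (482, 297) [691. 333.  80.] [ -9. 105.   0.]
80 (430, 350) [685. 289.  80.] [-45.  79.   0.]
0 [715. 387.   0.] [828. 465.   0.]
50 [733. 350.  50.] [795. 403.  50.]
80 [743. 328.  80.] [774. 366.  80.]
```

Clear by more than 30 mm. Descend and grip.

>>> move_arm(increments=[[0.02, 0, 0.25, 0, 0, 0, -1], [0, 0, 0.25, 0, 0, 0, -1], [0, 0, 0.19, 0, 0, 0, -1], [0, 0, 0, 0, 0, 0, -1], [0, 0, 0, 0, 0, 0, 1], [0, 0, 0, 0, 0, 0, 1], [0, 0, 0, 0, 0, 0, 1], [0, 0, 0, 0, 0, 0, 1], [0, 0, 0, 0, 0, 0, 1], [0, 0, 0, 0, 0, 0, 1], [0, 0, 0, 0, 0, 0, 1], [0, 0, 0, 0, 0, 0, 1]], force=20)

```text
t: 22.13
tcp_pos: [593.0, 293.4, 24.0]
tool_rot: [0.0, 0.512, 0.859, 0.0]
ft_force: [-1.0, -0.7, 4.3]
gripper_width: 57.5
finger_force: 20.0
```

>>> move_arm(increments=[[0, 0, -0.1, 0, 0, 0, 1], [0, 0, -0.35, 0, 0, 0, 1], [0, 0, -0.45, 0, 0, 0, 1], [0, 0, -0.45, 0, 0, 0, 1], [0, 0, -0.35, 0, 0, 0.055, 1], [0, 0, 0, 0, 0, 0, 1], [0, 0, 0, 0, 0, 0, 1]])

```text
t: 22.72
tcp_pos: [593.7, 293.7, 161.2]
tool_rot: [0.001, 0.547, 0.837, 0.002]
ft_force: [-0.6, -0.2, -2.5]
gripper_width: 58.0
finger_force: 20.0
```

```bash
python3 - <<'E'
from h import *
stat(); go(472.6,-81,160)
E
```

```text
t 22.72 tcp [593.7 293.7 161.2] yaw(y axis) 0.413 tilt [ 0.004  0.001 -1.   ] w 58.0 ff 20.0 ft [-0.6 -0.2 -2.5] q6 -0.06
tool mm [-2.945e+02 -2.614e+02  2.000e-01] units [-3.681e+00 -3.268e+00  3.000e-03]
```

>>> move_arm(increments=[[-0.2, -0.18, 0, 0, 0, 0, 1], [-0.34, -0.3, 0, 0, 0, 0, 1], [-0.34, -0.3, 0, 0, 0, 0, 1], [-0.34, -0.3, 0, 0, 0, 0, 1], [-0.34, -0.3, 0, 0, 0, 0, 1], [-0.34, -0.3, 0, 0, 0, 0, 1], [-0.34, -0.3, 0, 0, 0, 0, 1], [-0.34, -0.3, 0, 0, 0, 0, 1], [-0.34, -0.3, 0, 0, 0, 0, 1], [-0.34, -0.3, 0, 0, 0, 0, 1], [-0.34, -0.3, 0, 0, 0, 0, 1], [-0.08, -0.09, 0, 0, 0, 0, 1]])

```text
t: 23.72
tcp_pos: [468.1, -84.9, 157.2]
tool_rot: [-0.002, 0.548, 0.836, -0.002]
ft_force: [0.3, -0.8, -0.4]
gripper_width: 58.0
finger_force: 20.0
```

>>> move_arm(increments=[[0, 0, 0, 0, 0, 0, 1], [0, 0, 0, 0, 0, 0, 1]])

```text
t: 23.88
tcp_pos: [470.2, -80.7, 158.0]
tool_rot: [-0.002, 0.548, 0.837, 0.0]
ft_force: [0.4, -0.0, -0.6]
gripper_width: 58.0
finger_force: 20.0
```

```bash
cat >> h.py <<'E'
def gof(f,g):
    s,R=tool(); d=R.inv().apply([g[0]-f[0],g[1]-f[1],0]); print("rel tool units",(d/80).round(4),"mm",d.round(1))
E
python3 - <<'E'
from h import *
stat(); p=robot.capture("wrist"); s,_=tool(); t=s["tcp_pos"]
f=fit(p,"square_dish",t[0],t[1],t[2]-23,th=.412,pad=8); print(f,t); g=fit(p,"square_stand",444.6,-16.9,0); print(g); gof(f,g); gof(t,g)
E
```

```text
t 23.88 tcp [470.2 -80.7 158. ] yaw(y axis) 0.411 tilt [-0.002  0.002 -1.   ] w 58.0 ff 20.0 ft [ 0.4 -0.  -0.6] q6 -0.73
[ 4.70956e+02 -8.02340e+01  4.12000e-01  1.18000e-01] [470.71673619 -80.1844094  158.23509364]
[ 4.46115e+02 -1.63440e+01  4.06000e-01  1.30000e-02]
rel tool units [0.8561 0.0357 0.002 ] mm [68.5  2.9  0.2]
rel tool units [0.8544 0.0382 0.0019] mm [68.3  3.1  0.2]
```

>>> move_arm(increments=[[0.3, 0.03, 0, 0, 0, 0, 1], [0.3, 0, 0, 0, 0, 0, 1], [0.25, 0, 0.15, 0, 0, 0, 1], [0, 0, 0.4, 0, 0, 0, 1], [0, 0, 0.4, 0, 0, 0, 1], [0, 0, 0.3, 0, 0, 0, 1], [0, 0, 0, 0, 0, 0, 1], [0, 0, 0, 0, 0, 0, 1]])

```text
t: 24.6
tcp_pos: [445.3, -16.4, 58.4]
tool_rot: [-0.002, 0.546, 0.838, -0.0]
ft_force: [0.1, 0.3, -0.8]
gripper_width: 57.6
finger_force: 20.0
```

```bash
python3 - <<'E'
from h import *
stat(); p=robot.capture("wrist"); s,_=tool(); t=s["tcp_pos"]; print(t,fit(p,"square_dish",t[0],t[1],t[2]-23,th=.412,pad=8))
a=robot.capture("side"); b=robot.capture("scene")
cv2.imwrite("pics/w10.png",np.hstack([cv2.resize(i,(266,320),interpolation=cv2.INTER_CUBIC) for i in (p["image"][120:340,165:348,::-1],a["image"][180:280,240:323,::-1],b["image"][170:270,165:248,::-1])]))
E
```

```text
t 24.6 tcp [445.3 -16.4  58.4] yaw(y axis) 0.415 tilt [-0.003  0.001 -1.   ] w 57.6 ff 20.0 ft [ 0.1  0.3 -0.8] q6 -0.61
[446.73690051 -16.97829159  59.61196587] [ 4.45942e+02 -1.58190e+01  4.22000e-01  1.21000e-01]
```

View pics/w10.png

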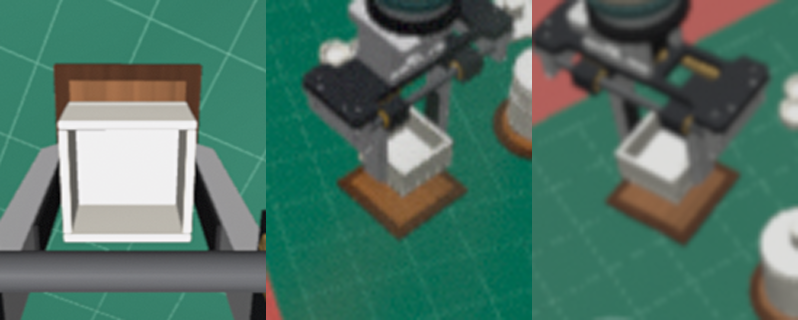

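The dish is held square over the square stand in all three views. Lowering.

>>> move_arm(increments=[[0, 0, 0.15, 0, 0, 0, 1], [0, 0, 0.1, 0, 0, 0, 1], [0, 0, 0.03, 0, 0, 0, 1], [0, 0, 0.02, 0, 0, 0, 1], [0, 0, 0, 0, 0, 0, 1], [0, 0, 0, 0, 0, 0, 1]])

```text
t: 25.25
tcp_pos: [446.4, -18.1, 35.6]
tool_rot: [0.0, 0.547, 0.837, 0.0]
ft_force: [0.1, -0.4, 0.1]
gripper_width: 58.0
finger_force: 20.0
```

>>> move_arm(increments=[[0, 0, 0.02, 0, 0, 0, 1], [0, 0, 0.02, 0, 0, 0, 1], [0, 0, 0, 0, 0, 0, 1], [0, 0, 0, 0, 0, 0, 1]])

```text
t: 25.58
tcp_pos: [446.7, -18.2, 33.8]
tool_rot: [0.001, 0.547, 0.837, 0.0]
ft_force: [-3.7, 1.1, 13.4]
gripper_width: 58.0
finger_force: 20.0
```

>>> move_arm(increments=[[0, 0, 0, 0, 0, 0, -1], [0, 0, 0, 0, 0, 0, -1], [0, 0, 0, 0, 0, 0, -1], [0, 0, 0, 0, 0, 0, -1], [0, 0, -0.2, 0, 0, 0, -1], [0, 0, -0.4, 0, 0, 0, -1], [0, 0, -0.4, 0, 0, 0, -1], [0, 0, -0.4, 0, 0, 0, -1], [-0.3, 0, 0, 0, 0, 0, -1], [-0.4, 0, 0, 0, 0, 0, -1], [0, 0, 0, 0, 0, 0, -1], [0, 0, 0, 0, 0, 0, -1]])

```text
t: 26.58
tcp_pos: [468.9, -70.2, 143.9]
tool_rot: [-0.0, 0.548, 0.836, 0.0]
ft_force: [-0.1, -0.2, -0.1]
gripper_width: 93.6
finger_force: 0.0
```

```bash
python3 - <<'E'
from h import *
import pickle; P=pickle.load(open("P0.pkl","rb"))
stat(); p=robot.capture("wrist"); g=fit(p,"square_dish",446,-17,10); print("wrist",g)
for c,g0 in (("scene",(440,-15)),("side",(445.5,-9.5))):
    q=robot.capture(c); print(c,fit(q,"square_dish",*g0,10))
# direct offset: brown margins on each side of dish top-down
m=mask(p,"stand"); 
from h import *
u=proj(p,[[446,-17,10]])[0].astype(int); l=cv2.connectedComponents((cv2.morphologyEx(np.maximum(m,mask(p,"x")),cv2.MORPH_OPEN,np.ones((3,3)))))[1]
mm=(l==l[u[1],u[0]]).astype(np.uint8); c=max(cv2.findContours(mm,0,2)[0],key=cv2.contourArea); box=cv2.boxPoints(cv2.minAreaRect(c))
print("outer outline centre z0..10",[at_z(p,box.mean(0),z).round(1) for z in (0,10)],box.round())
save(p,"w11.png",(140,40,360,280),2.5)
E
```

```text
t 26.58 tcp [468.9 -70.2 143.9] yaw(y axis) 0.41 tilt [-0.  0. -1.] w 93.6 ff 0.0 ft [-0.1 -0.2 -0.1] q6 -0.71
wrist [ 4.47261e+02 -1.74170e+01  4.11000e-01  4.00000e-03]
scene [ 4.42934e+02 -1.70770e+01  4.27000e-01  7.80000e-02]
side [ 4.46167e+02 -1.34870e+01  4.10000e-01  1.60000e-02]
outer outline centre z0..10 [array([445.8, -15.3,   0. ]), array([445.6, -14.7,  10. ])] [[214.  97.]
 [290.  97.]
 [290. 172.]
 [214. 172.]]
```

View pics/w11.png

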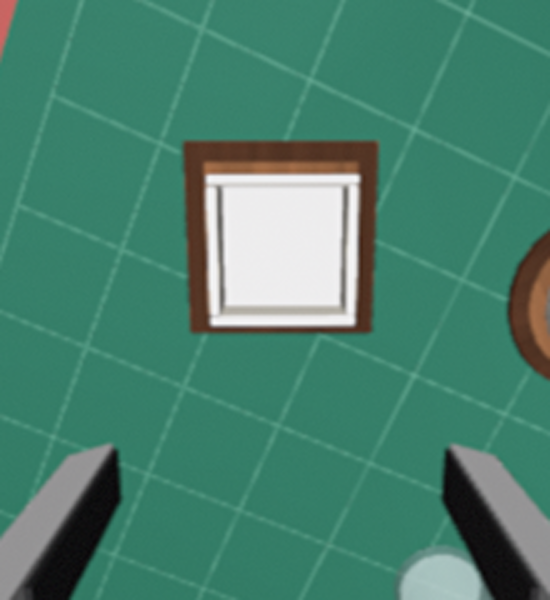

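The dish sits squarely on the stand, with its rim at crop (205–360, 175–327) inside the stand at (185–378, 142–332). I'm measuring the centring from the stand's whole outline.

```bash
python3 - <<'E'
import h; from h import *
p=robot.capture("wrist"); g=fit(p,"square_dish",446,-17,10,th=.41)
m0=h.mask
h.mask=lambda p,k: np.maximum(m0(p,"stand"),m0(p,"x")); s=fit(p,"square_stand",446,-17,0,th=.41); print(g,s); gof(g,s)
a=robot.capture("side"); h.mask=m0; g=fit(a,"square_dish",446,-13,10,th=.41); h.mask=lambda p,k: cv2.morphologyEx(np.maximum(m0(p,"stand"),m0(p,"x")),cv2.MORPH_OPEN,np.ones((3,3)));MODEL["square_stand"]+=MODEL["square_dish"] and [q+[0,0,10] for q in MODEL["square_dish"]]; s=fit(a,"square_stand",446,-11,0,th=.41); print(g,s); gof(g,s)
E
```

```text
[ 4.47343e+02 -1.76160e+01  4.13000e-01  3.00000e-03] [ 4.46032e+02 -1.61700e+01  4.12000e-01  7.00000e-03]
rel tool units [ 0.0231 -0.0078  0.    ] mm [ 1.9 -0.6  0. ]
[ 4.46153e+02 -1.39310e+01  3.97000e-01  2.60000e-02] [ 4.46194e+02 -1.00480e+01  4.29000e-01  1.28000e-01]
rel tool units [0.0442 0.02   0.    ] mm [3.5 1.6 0. ]
```

The centring is within about 2–3 mm on a 13 mm margin, which is fine. Next is the white square lid.

>>> move_arm(increments=[[0.15, 0.25, -0.3, 0, 0, 0, 0], [0.235, 0.4, 0, 0, 0, 0, 0], [0.235, 0.4, 0, 0, 0, 0, 0], [0.235, 0.4, 0, 0, 0, 0, 0], [0.235, 0.4, 0, 0, 0, 0, 0], [0.235, 0.4, 0, 0, 0, 0, 0], [0.235, 0.4, 0, 0, 0, 0, 0], [0.085, 0.14, 0, 0, 0, 0, 0], [0, 0, 0.2, 0, 0, 0.075, 0], [0, 0, 0.3, 0, 0, 0.075, 0], [0, 0, 0.2, 0, 0, 0.074, 0], [0, 0, 0, 0, 0, 0, 0]])

```text
t: 27.83
tcp_pos: [616.6, 140.7, 108.2]
tool_rot: [-0.003, 0.68, 0.733, -0.003]
ft_force: [-0.4, 0.3, 0.6]
gripper_width: 47.3
finger_force: 0.0
```

```bash
python3 - <<'E'
from h import *
stat(); p=robot.capture("wrist"); f=fit(p,"square_lid",622,157.5); print(f); go(f[0]-.5,f[1],26)
E
```

```text
t 27.83 tcp [616.6 140.7 108.2] yaw(y axis) 0.076 tilt [-0.008 -0.001 -1.   ] w 47.3 ff 0.0 ft [-0.4  0.3  0.6] q6 0.04
[6.22450e+02 1.56208e+02 7.90000e-02 1.00000e-03]
tool mm [15.2  5.6 84.1] units [0.19  0.071 1.051]
```

I've used up (and slightly overrun) the picture-viewing allowance, so from here I work by measured numbers only.

>>> move_arm(increments=[[0.19, 0.065, 0.2, 0, 0, 0, 0], [0, 0, 0.35, 0, 0, 0, 0], [0, 0, 0, 0, 0, 0, 0], [0, 0, 0, 0, 0, 0, 0]])

```text
t: 28.22
tcp_pos: [623.4, 156.0, 68.1]
tool_rot: [-0.001, 0.679, 0.734, -0.001]
ft_force: [-0.5, -0.1, -0.1]
gripper_width: 46.7
finger_force: 0.0
```

```bash
python3 - <<'E'
from h import *
stat(); p=robot.capture("wrist"); f=fit(p,"square_lid",622,157.5,pad=12); print(f); go(f[0]-.5,f[1],26)
E
```

```text
t 28.22 tcp [623.4 156.   68.1] yaw(y axis) 0.079 tilt [-0.002 -0.001 -1.   ] w 46.7 ff 0.0 ft [-0.5 -0.1 -0.1] q6 0.06
[6.22268e+02 1.55967e+02 7.30000e-02 5.60000e-02]
tool mm [ 0.1 -2.8 43.3] units [ 0.001 -0.035  0.541]
```

>>> move_arm(increments=[[0, -0.01, 0.25, 0, 0, 0, 0], [0, 0, 0.2, 0, 0, 0, 0], [0, 0, 0.03, 0, 0, 0, 0], [0, 0, 0, 0, 0, 0, 0], [0, 0, 0, 0, 0, 0, 0]])

```text
t: 28.68
tcp_pos: [624.6, 156.2, 31.4]
tool_rot: [0.001, 0.68, 0.734, 0.001]
ft_force: [1.0, -0.4, 1.0]
gripper_width: 46.9
finger_force: 0.0
```

>>> move_arm(increments=[[0, -0.01, 0.05, 0, 0, 0, 0], [0, 0, 0, 0, 0, 0, 0], [0, 0, 0, 0, 0, 0, 0], [0, 0, 0, 0, 0, 0, 1], [0, 0, 0, 0, 0, 0, 1], [0, 0, 0, 0, 0, 0, 1], [0, 0, 0, 0, 0, 0, 1], [0, 0, 0, 0, 0, 0, 1], [0, 0, 0, 0, 0, 0, 1], [0, 0, 0, 0, 0, 0, 1]], force=25)

```text
t: 29.52
tcp_pos: [622.6, 156.2, 25.7]
tool_rot: [-0.0, 0.68, 0.734, -0.0]
ft_force: [0.2, -1.0, 0.9]
gripper_width: 15.7
finger_force: 25.0
```

>>> move_arm(increments=[[0, 0, -0.1, 0, 0, 0, 1], [0, 0, -0.35, 0, 0, 0, 1], [0, 0, -0.45, 0, 0, 0, 1], [0, 0, -0.45, 0, 0, 0, 1], [0, 0, -0.35, 0, 0, -0.075, 1], [0, 0, 0, 0, 0, -0.075, 1], [0, 0, 0, 0, 0, -0.075, 1], [0, 0, 0, 0, 0, 0, 1], [0, 0, 0, 0, 0, 0, 1]])

```text
t: 30.27
tcp_pos: [622.5, 156.1, 162.0]
tool_rot: [0.0, 0.548, 0.837, 0.0]
ft_force: [0.2, -0.5, -1.5]
gripper_width: 16.1
finger_force: 25.0
```

```bash
python3 - <<'E'
from h import *
stat(); go(475,-81,160)
E
```

```text
t 30.27 tcp [622.5 156.1 162. ] yaw(y axis) 0.411 tilt [ 0. -0. -1.] w 16.1 ff 25.0 ft [ 0.2 -0.5 -1.5] q6 -0.27
tool mm [-158.4 -229.9    1.9] units [-1.98  -2.874  0.024]
```

>>> move_arm(increments=[[-0.13, -0.19, 0, 0, 0, 0, 1], [-0.25, -0.36, 0, 0, 0, 0, 1], [-0.25, -0.36, 0, 0, 0, 0, 1], [-0.25, -0.36, 0, 0, 0, 0, 1], [-0.25, -0.36, 0, 0, 0, 0, 1], [-0.25, -0.36, 0, 0, 0, 0, 1], [-0.25, -0.36, 0, 0, 0, 0, 1], [-0.25, -0.36, 0, 0, 0, 0, 1], [-0.1, -0.164, 0, 0, 0, 0, 1], [0, 0, 0, 0, 0, 0, 1], [0, 0, 0, 0, 0, 0, 1], [0, 0, 0, 0, 0, 0, 1]])

```text
t: 31.27
tcp_pos: [476.4, -80.9, 161.6]
tool_rot: [0.0, 0.547, 0.837, 0.0]
ft_force: [0.4, 0.2, -0.5]
gripper_width: 15.7
finger_force: 25.0
```

```bash
python3 - <<'E'
from h import *
stat(); p=robot.capture("wrist"); s,_=tool(); t=s["tcp_pos"]
f=fit(p,"square_lid",t[0],t[1],t[2]-26,th=.412,pad=6); g=fit(p,"square_dish",447.3,-17.5,10,th=.412); print(f,t,g); gof(f,g); gof(t,g); gof(t,(446.7,-18.2))
E
```

```text
t 31.27 tcp [476.4 -80.9 161.6] yaw(y axis) 0.413 tilt [ 0.001  0.001 -1.   ] w 15.7 ff 25.0 ft [ 0.4  0.2 -0.5] q6 -0.73
[ 4.77628e+02 -8.14490e+01  4.13000e-01  3.20000e-02] [476.54148475 -80.59130905 161.61149911] [ 4.47247e+02 -1.74590e+01  4.13000e-01  5.00000e-03]
rel tool units [ 8.851e-01 -2.610e-02  3.000e-04] mm [70.8 -2.1  0. ]
rel tool units [ 8.698e-01 -1.800e-02  3.000e-04] mm [69.6 -1.4  0. ]
rel tool units [ 8.641e-01 -2.800e-02  3.000e-04] mm [69.1 -2.2  0. ]
```

>>> move_arm(increments=[[0.3, -0.025, 0, 0, 0, 0, 1], [0.3, 0, 0, 0, 0, 0, 1], [0.272, 0, 0.1, 0, 0, 0, 1], [0, 0, 0.35, 0, 0, 0, 1], [0, 0, 0.35, 0, 0, 0, 1], [0, 0, 0.2, 0, 0, 0, 1], [0, 0, 0, 0, 0, 0, 1], [0, 0, 0, 0, 0, 0, 1], [0, 0, 0, 0, 0, 0, 1]])

```text
t: 32.07
tcp_pos: [447.3, -17.9, 82.5]
tool_rot: [0.001, 0.546, 0.838, 0.0]
ft_force: [0.5, 0.7, -1.1]
gripper_width: 15.5
finger_force: 25.0
```

```bash
python3 - <<'E'
from h import *
stat(); go(446.9,-17.9,67.7)
E
```

```text
t 32.07 tcp [447.3 -17.9  82.5] yaw(y axis) 0.415 tilt [ 0.002 -0.    -1.   ] w 15.5 ff 25.0 ft [ 0.5  0.7 -1.1] q6 -0.61
tool mm [ 0.2 -0.4 14.8] units [ 0.002 -0.005  0.185]
```

>>> move_arm(increments=[[0, 0, 0.06, 0, 0, 0, 1], [0, 0, 0.04, 0, 0, 0, 1], [0, 0, 0.03, 0, 0, 0, 1], [0, 0, 0.02, 0, 0, 0, 1], [0, 0, 0, 0, 0, 0, 1], [0, 0, 0, 0, 0, 0, 1]])

```text
t: 32.57
tcp_pos: [446.0, -18.4, 69.7]
tool_rot: [0.0, 0.547, 0.837, 0.0]
ft_force: [-0.2, 0.6, -0.9]
gripper_width: 15.5
finger_force: 25.0
```

>>> move_arm(increments=[[0, 0, 0.02, 0, 0, 0, 1], [0, 0, 0.01, 0, 0, 0, 1], [0, 0, 0, 0, 0, 0, 1], [0, 0, 0, 0, 0, 0, 1]])

```text
t: 32.9
tcp_pos: [446.2, -18.4, 67.6]
tool_rot: [0.0, 0.547, 0.837, 0.0]
ft_force: [-1.0, -0.5, 3.5]
gripper_width: 15.7
finger_force: 25.0
```

>>> move_arm(increments=[[0, 0, 0.005, 0, 0, 0, 1], [0, 0, 0, 0, 0, 0, 0], [0, 0, 0, 0, 0, 0, 0], [0, 0, 0, 0, 0, 0, 0], [0, 0, 0, 0, 0, 0, 0], [0, 0, -0.2, 0, 0, 0, 0], [0, 0, -0.4, 0, 0, 0, 0], [0, 0, -0.4, 0, 0, 0, 0], [0, 0, -0.3, 0, 0, 0, 0], [-0.3, 0, 0, 0, 0, 0, 0], [-0.4, 0, 0, 0, 0, 0, 0], [-0.2, 0, 0, 0, 0, 0, 0]])

```text
t: 33.9
tcp_pos: [475.9, -86.4, 171.2]
tool_rot: [0.001, 0.547, 0.837, -0.0]
ft_force: [-0.0, 0.2, -0.0]
gripper_width: 46.9
finger_force: 0.0
```

>>> move_arm(increments=[[0, 0, 0, 0, 0, 0, 0], [0, 0, 0, 0, 0, 0, 0], [0, 0, 0, 0, 0, 0, 0]])

```text
t: 34.15
tcp_pos: [473.7, -83.4, 170.1]
tool_rot: [-0.001, 0.547, 0.837, -0.0]
ft_force: [-0.2, -0.3, -0.3]
gripper_width: 47.0
finger_force: 0.0
```

```bash
cat >> h.py <<'E'
MODEL["square_full"]=[np.r_[sq(29,6),sq(29,44)],np.r_[sq(8,44),sq(8,64)]]
E
python3 - <<'E'
from h import *
stat()
for c,a,b in (("wrist",(447,-17.5),(593.5,17)),("scene",(443,-17),(589,19)),("side",(446,-13.5),(594,23.5))):
    p=robot.capture(c); print(c,"sq",fit(p,"square_full",*a,10,th=.412,pad=10),"round",fit(p,"full",*b,10,pad=10))
    for dz in (-4,4): print("  dz",dz,fit(p,"square_full",*a,10+dz,th=.412,pad=10)[3],fit(p,"full",*b,10+dz,pad=10)[3])
    for n in ("blossom_palette","water_glass"):
        for r in robot.recognise(p,n)[:1]: print("  ",n,np.round(r["xy"]),at_z(p,r["xy"],20).round())
E
```

```text
t 34.15 tcp [473.7 -83.4 170.1] yaw(y axis) 0.414 tilt [-0.002  0.001 -1.   ] w 47.0 ff 0.0 ft [-0.2 -0.3 -0.3] q6 -0.73
wrist sq [ 4.46817e+02 -1.80980e+01  4.14000e-01  5.00000e-03] round [5.95481e+02 1.81360e+01 0.00000e+00 2.00000e-03]
  dz -4 0.012 0.006
  dz 4 0.001 0.003
   blossom_palette [309.   7.] [452. 115.  20.]
   water_glass [325. 251.] [ 600. -128.   20.]
scene sq [ 4.40903e+02 -1.70360e+01  3.76000e-01  5.00000e-03] round [5.89039e+02 1.91250e+01 0.00000e+00 1.00000e-03]
  dz -4 0.006 0.001
  dz 4 0.005 0.001
   blossom_palette [254. 203.] [450. 131.  20.]
   water_glass [192. 286.] [ 575. -139.   20.]
side sq [ 4.46514e+02 -1.31600e+01  4.11000e-01  5.00000e-03] round [5.9425e+02 2.3501e+01 0.0000e+00 4.0000e-03]
  dz -4 0.003 0.003
  dz 4 0.006 0.005
   blossom_palette [264. 203.] [431. 124.  20.]
   water_glass [352. 253.] [ 611. -129.   20.]
```

Both sets fit their expected seated heights, positions and contact heights, so I'm handing in.

```bash
python3 -c "
from plant import robot; print(robot.finish_job())"
```

```text
the job is handed in; nothing more can be done
None
```

The job is handed in at about 34 s of robot time: the round set (pot, three-well dish, lid) and the square set (dish, lid) read as seated by contact heights and camera fits, the square dish is about 2–3 mm off the middle of its stand, the arm never went near the palette or glass, though I confirmed their places only roughly, and I viewed 16 pictures, two over the limit of 14.

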